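# Stack the knob fittings on a polished lid's stem

### The job

Thread the fittings onto the stem of the domed lid in this order: first the spacer sleeve, then the flat washer, then the castellated bushing, teeth down. The bushing will catch on the stem's cross pin, so rest it there lightly and turn it by feel until its slots drop over the pin and it sits fully home on the washer; then let go. Be gentle with the polished work - never push the fittings against the lid or its stem with more than 25 N (the weight of 2.5 kg) - and leave the other things on the bench where they are.

Things in the scene. Friction and masses are not known exactly. Their poses are not given: they have to be found in the camera images.
- rest: Round turned wooden rest, 210 mm across and 26 mm high, fixed to the bench. Origin: centre of its underside, on the bench, z up.
- lid: Polished brass domed lid, 192 mm across, lying centred on the rest's springy rubber lining: it cannot shift, turn or tip, but gives straight down about 1 mm for every 5 N of push and springs back. Origin: on the stem's axis, level with the bench, z up. The dome rises to a flat round boss 60 mm across, its top 85 mm above the bench (under 1 mm lower under the weight of the fittings). From it rises an upright stem.
- seat (a point): Centre of the boss's top face, 85 mm above the bench, z up. On it stands the stem: a fixed round rod 16 mm in diameter, 68 mm tall, its top 8 mm tapered to 9 mm across, with a cross pin (see pin_mid). Seated in order: spacer 0 to 22 mm above the boss, washer 22 to 30 mm, bushing 30 to 63 mm.
- pin_mid (a point): Middle of the stem's cross pin, on the stem's axis 37 mm above the boss. The pin is a level round steel rod 5 mm thick (top 39.5 mm above the boss), sticking out of both sides of the stem to 22 mm end to end. Its horizontal direction differs every time and is NOT measured (this frame's x and y do not tell it). It does not turn.
- spacer_mid (a point): Brass spacer sleeve: plain round tube 36 mm outside diameter, 25 mm bore (passes over the cross pin with 1.5 mm to spare all round), 22 mm high, about 0.1 kg. Starts standing on the bench. This point is its centre, half-way up (11 mm from either end); z along its axis, up.
- washer_mid (a point): Brass washer: flat round disc 52 mm outside diameter, 25 mm bore (passes over the cross pin), 8 mm thick, about 0.1 kg. Starts lying flat on the bench. This point is its centre, half-way up (4 mm from either face); z along its axis.
- bushing_mid (a point): Brass castellated bushing: round, 36 mm outside diameter, 18 mm bore (1 mm clearance all round on the stem, too narrow for the cross pin), 33 mm high, about 0.17 kg; the upper 21 mm is a plain round sleeve, the lower 12 mm is slotted (see bushing_foot). Starts standing on the bench, teeth down. This point is its centre, 16.5 mm from either end; z along its axis, up.
- bushing_foot (a point): Centre of the bushing's toothed lower end. Four open slots 7 mm wide, 12 mm deep, through the wall at this frame's +x, +y, -x, -y. Teeth on the pin, the foot is 39.5 mm above the boss; with slots within about 5 degrees of the pin it goes down 9.5 mm onto the washer. A quarter turn of searching is always enough; turning on after that jams hard on the pin.
- finial: Bystander: brass knob, 36 mm across, 53 mm tall, standing on the bench. Origin at its foot. Leave alone.
- wrench: Bystander: steel wrench lying on the bench. Leave alone.
- compound_bar: Bystander: reddish bar of polishing compound, 45 x 130 x 35 mm, on the bench. Leave alone.
- tin: Bystander: closed tin, 70 mm across and 70 mm tall, standing on the bench. Leave alone.
Mind the look-alikes: they are no part of the job. Leave any grey look-alike of the part that bears spacer_mid alone. What is shaped like the part that bears bushing_mid but red is not meant.

How it is judged:
By the outcome, as a careful person would: the job done as asked, in the order asked, and still so for the second after the job is handed in, with the robot touching nothing.
It also fails if it takes over 72 s, if anything falls off the work surface, if the arm or the gripper's body presses on something with over 40 N, if the wrist force passes 120 N, or if a joint passes its speed limit or range.

### The arm

A 6-joint arm with a two-finger parallel gripper is mounted at the origin on the work surface. World frame = base frame: x ahead of the robot, y to its left, z up, the work surface at z = 0. Lengths are in m, angles in degrees, forces in N, time in s.
With the tool pointing down it reaches from about 0.375 to 0.9 m from the base axis. Payload 3.1 kg.
Tool frame: the origin (TCP) lies between the finger pads; the fingertips stand 11 mm ahead of it and the grasp point (between the pads) lies 8 mm behind it; z points along the fingers, y is the line along which they close (so a half turn about z gives the same grasp; the last joint's range is limited). The gripper opens to 87 mm and grips with 3 to 60 N. Pads are 19 mm wide; open, the fingers measure 117 mm over their backs; the gripper's body (75 mm by 190 mm) begins 51 mm behind the grasp point.
Start: joints at [-10.227, 30.224, 82.088, -0, 67.689, -10.227], TCP at [0.625, 0, 0.234] pointing down, gripper open.
Joint ranges: [-176.69, 176.69], [-43.24, 126.21], [12.49, 139.97], [-82, 262], [0, 151.66], [-163.58, 163.58]. Speed limits (degrees/s): [159.86, 159.86, 180, 180, 180, 180].

### API

Orientations are given as a 3x3 rotation matrix whose columns are the frame's x, y, z axes.
In Python, from rig import bot gives the robot as it stands.
- The arm moves only by the tool apply_moves, never from a script. Its argument "steps" is a list that holds one entry, the list of rows, each a list of 7 numbers: the shift along the tool's x, y, z in cm, then the turn, a rotation vector about the tool's x, y, z in degrees, then the gripper command: -1 is shut, 1 is fully open, values between are in proportion. In form: [[[dx, dy, dz, rx, ry, rz, jaw], ...]]. A call has 1 to 20 rows; each row is the pose to reach, as a shift and turn from the pose commanded when the call began, along the tool's axes at that moment; what a row does not reach only later rows make up. A row lasts 1/8 s, in which the tool goes at most 62.5 mm and 10.7 degrees, less where a joint would pass 70% of its speed; a pose out of reach is approached as far as the arm can. A call with a gripper value outside its range is refused whole. The fingers move at their own pace and stop on an object; the grip force is fixed at half the most. Time passes only in rows, so rows that repeat a pose let the fingers close. It gives the time, the measured TCP pose, the force, the opening and the grip force at its end, in the units of the state.
- bot.read_state(): the state, without advancing time (a new reading comes with each control period).
- bot.capture(name): name is "scene" or "side" or "wrist"; returns the picture (384x512x3 uint8, blue, green, red); there is no depth.
- bot.camera_model(name): a dict with "intrinsics" (3x3 intrinsics, pixels), "R" (3x3) and "t" (3): a world point X has camera coordinates R X + t. Camera axes: x right, y down, z forward; pixel columns grow to the right and rows downward; lengths in m; the calibration is good to about 2 mm. A picture is of the moment at which its call begins: read the wrist's pose just before it. camera_model takes no time and is no camera call; for the wrist camera it gives the pose at the moment of the call.
- bot.hand_in(): hands the job in; it is judged then, once.
The state is a dict: "time_s": time; "joint_positions": joint angles; "qvel": joint speeds; "tau": joint torques, N m; "position": TCP position; "tcp_rot": TCP orientation; "force": force on the tool from outside, world axes, zero at the start; "moment": the same for the moment, N m; "opening": opening from 0.0 (shut) to 1.0 (fully open); "grasp_force": force on a finger pad.
Only numpy, scipy, OpenCV 4.12 (cv2) and the standard library are available. Lean on these libraries where they do the work, as an engineer would, in place of code of your own. Each camera call takes 0.05 s, during which the arm holds its last target. There are 200 camera calls.

## Working session

There is one attempt and no reset: what is moved stays moved. The work goes in short steps, Python scripts to look and compute and a tool call to move; the robot and the scene stay as the last step left them, time stands still between calls to the robot, and variables do not carry over. Pictures are saved under pics/ and viewed, at most 10 in all, crops included, and the job is handed in when it is done.

Besides the shell and the picture viewer there is one more tool, called as name(argument=value, ...) on one line, values as JSON. apply_moves: Moves the arm, as the interface text tells. Its arguments: {"type":"object","properties":{"steps":{"type":"array","items":{"type":"array","items":{"type":"array","items":{"type":"number"}}}}},"required":["steps"]}

```bash
mkdir -p pics
python3 - <<'E'
from rig import bot
import cv2,numpy as np
a=bot.capture("scene");b=bot.capture("side")
cv2.imwrite("pics/a.png",a);cv2.imwrite("pics/b.png",b)
cv2.imwrite("pics/ab.png",np.vstack([a,b])[:, :]) 
for n in("scene","side","wrist"):
  m=bot.camera_model(n);print(n,np.round(m["intrinsics"],1).tolist(),np.round(m["R"],3).tolist(),np.round(m["t"],3))
print(bot.read_state())
E
```

```text
scene [[485.4, 0.0, 254.6], [0.0, 485.4, 197.4], [0.0, 0.0, 1.0]] [[-0.093, 0.996, 0.003], [0.803, 0.077, -0.59], [-0.588, -0.053, -0.807]] [ 0.141 -0.429  1.586]
side [[479.4, 0.0, 242.9], [0.0, 479.4, 199.8], [0.0, 0.0, 1.0]] [[0.789, -0.615, -0.019], [-0.352, -0.425, -0.834], [0.504, 0.665, -0.551]] [-0.529  0.258  1.116]
wrist [[279.5, 0.0, 252.8], [0.0, 279.5, 192.8], [0.0, 0.0, 1.0]] [[1.0, 0.0, -0.002], [0.001, -0.965, 0.262], [-0.002, -0.262, -0.965]] [-0.623 -0.032  0.39 ]
{'time_s': 0.1, 'joint_positions': array([-1.02268570e+01,  3.02738630e+01,  8.21489530e+01,  1.13005543e-03,
        6.76885918e+01, -1.02284538e+01]), 'qvel': array([-0.05405914, -0.10482328, -0.14879447, -0.05226751, -0.06507133,
       -0.12641165]), 'tau': array([-3.02360622e-04, -4.40987206e+01, -1.77151054e+01,  6.34850166e-02,
        5.34114777e-02, -3.85449334e-05]), 'position': array([6.24368085e-01, 1.53724621e-04, 2.32667573e-01]), 'tcp_rot': array([[-2.00179359e-05,  9.99998175e-01, -1.91030002e-03],
       [ 9.99999934e-01,  2.07117607e-05,  3.63182900e-04],
       [ 3.63221802e-04, -1.91029263e-03, -9.99998109e-01]]), 'force': array([-0.49294418, -0.13266994,  0.49245727]), 'moment': array([ 0.01041304,  0.00904444, -0.00044205]), 'grasp_force': 0.0, 'opening': 0.9983552607801938}
```

View pics/a.png

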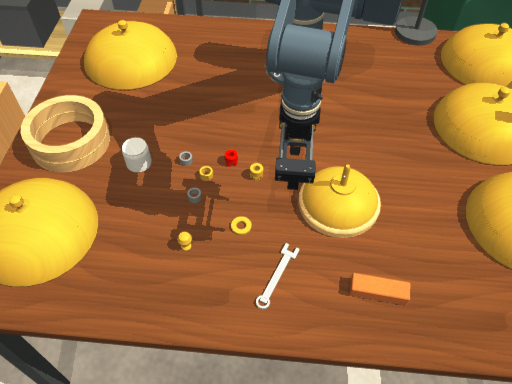

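View pics/b.png

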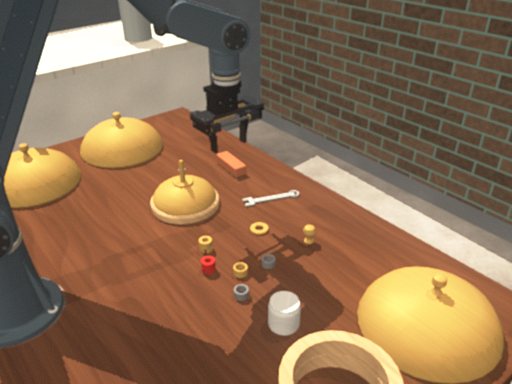

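The scene picture shows these candidates:
- **Spacer:** brass ring at (206,172). The grey rings at (185,158) and (195,194) are look-alikes.
- **Bushing:** brass at (256,171). The red one at (231,157) is a look-alike.
- **Washer:** (241,225).
- **Lid on the rest:** (340,200), with its stem top at about (346,167). The other domes are background.

In the side view, the brass parts are at (205,243), (240,270) and (259,228), and the stem top is at (181,162). I'll check the choice in a close crop.

```bash
cat > h.py <<'E'
import cv2,numpy as np
from rig import bot
def ray(n,p,m=None):
    m=m or bot.camera_model(n);R=m["R"];c=-R.T@m["t"]
    d=R.T@np.linalg.solve(m["intrinsics"],[p[0],p[1],1.]);return c,d
def plane(n,p,z,m=None):
    c,d=ray(n,p,m);return c+d*(z-c[2])/d[2]
def meet(r1,r2):
    (c1,d1),(c2,d2)=r1,r2
    s=np.linalg.lstsq(np.c_[d1,-d2],c2-c1,rcond=None)[0]
    a=c1+d1*s[0];b=c2+d2*s[1];return (a+b)/2,np.linalg.norm(a-b)
E
python3 - <<'E'
from h import *
a=cv2.imread("pics/a.png");b=cv2.imread("pics/b.png")
def blobs(im,pts):
    h=cv2.cvtColor(im,cv2.COLOR_BGR2HSV)
    m=cv2.inRange(h,(20,110,90),(35,255,255));o=[]
    n,l,s,c=cv2.connectedComponentsWithStats(m)
    out=[]
    for p in pts:
        k=min(range(1,n),key=lambda k:np.hypot(*(c[k]-p))+(0 if s[k,4]>15 else 99))
        cn,_=cv2.findContours((l==k).astype('uint8'),0,2)
        hull=cv2.convexHull(np.vstack(cn));M=cv2.moments(hull)
        out.append(np.array([M['m10']/M['m00'],M['m01']/M['m00']]));print(p,out[-1].round(1),s[k])
    return out
A=blobs(a,[(206,172),(256,171),(241,225)]);B=blobs(b,[(240,270),(205,243),(259,228)])
for n,p,q,z in zip(("spacer","bush","washer"),A,B,(.011,.0165,.004)):
    X,e=meet(ray("scene",p),ray("side",q));print(n,X.round(4),round(e,4),plane("scene",p,z).round(4),plane("side",q,z).round(4))
X,e=meet(ray("scene",(346.5,166)),ray("side",(181,161)));print("stemtop",X,e,plane("scene",(346.5,166),.153),plane("side",(181,161),.153))
c1=cv2.resize(a[145:240,165:290],None,fx=4,fy=4,interpolation=2)
c2=cv2.resize(b[215:305,190:315],None,fx=2.2,fy=2.2,interpolation=2)
cv2.imwrite("pics/c.png",np.vstack([c1,np.pad(c2,((0,0),(0,500-c2.shape[1]),(0,0)))]))
E
```

```text
(206, 172) [205.9 172.7] [200 166  13  15 136]
(256, 171) [256.1 170.7] [250 163  13  17 177]
(241, 225) [240.7 225. ] [231 217  20  17 225]
(240, 270) [258.8 227.4] [251 223  17  10  95]
(205, 243) [204.6 239.5] [199 236  12   8  53]
(259, 228) [258.8 227.4] [251 223  17  10  95]
spacer [ 0.5557 -0.2119  0.1019] 0.0058 [ 0.4809 -0.2281  0.011 ] [ 0.634  -0.1211  0.011 ]
bush [ 0.4734 -0.0917  0.0288] 0.0042 [ 0.4653 -0.094   0.0165] [ 0.481  -0.0757  0.0165]
washer [ 0.6366 -0.1171  0.0077] 0.0011 [ 0.6338 -0.1171  0.004 ] [ 0.6399 -0.1139  0.004 ]
stemtop [0.54330881 0.12436933 0.15287369] 0.0023464128092186 [0.54223554 0.12520905 0.153     ] [0.54322558 0.12235264 0.153     ]
```

View pics/c.png

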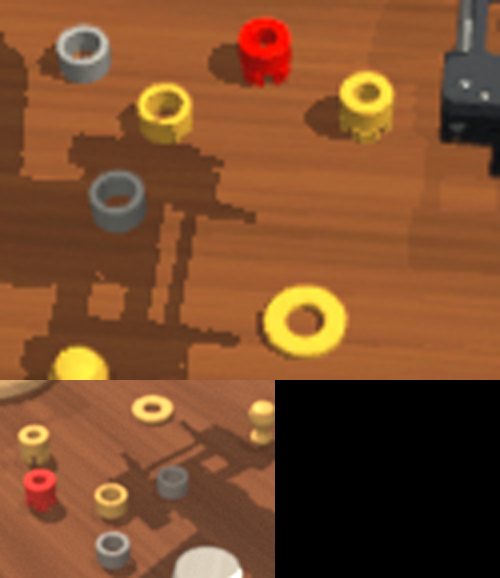

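The crop confirms it: the brass short ring is the spacer, the brass toothed ring is the bushing, and the flat ring is the washer. I'll move above the spacer and take one close look.

apply_moves(steps=[[[-22.8,-14.3,6,0,0,0,0.4],[-22.8,-14.3,6,0,0,0,0.4],[-22.8,-14.3,6,0,0,0,0.4],[-22.8,-14.3,6,0,0,0,0.4],[-22.8,-14.3,6,0,0,0,0.4],[-22.8,-14.3,6,0,0,0,0.4],[-22.8,-14.3,6,0,0,0,0.4],[-22.8,-14.3,6,0,0,0,0.4],[-22.8,-14.3,6,0,0,0,0.4]]])

```text
time_s: 1.23
position: [0.4826, -0.2271, 0.1738]
tcp_rot: [[-0.002, 1.0, 0.0], [1.0, 0.002, -0.0], [-0.0, 0.0, -1.0]]
force: [-1.4, 0.2, 0.7]
opening: 0.701
grasp_force: 0.0
```

```bash
cat >> h.py <<'E'
def brass(im): return cv2.inRange(cv2.cvtColor(im,cv2.COLOR_BGR2HSV),(18,110,70),(36,255,255))
E
python3 - <<'E'
from h import *
s=bot.read_state();m=bot.camera_model("wrist");im=bot.capture("wrist");cv2.imwrite("pics/w1.png",im)
print(s["position"],s["opening"])
for n,p in(("grey1",(185,158)),("grey2",(195,194)),("red",(231,157))): print(n,plane("scene",p,.015).round(3))
n,l,st,c=cv2.connectedComponentsWithStats(brass(im))
for k in range(1,n):
  if st[k,4]>60: print(st[k],c[k].round(1),plane("wrist",c[k],.011,m).round(4))
E
```

```text
[ 0.48260286 -0.22705682  0.17377368] 0.7005297530486343
grey1 [ 0.438 -0.292  0.015]
grey2 [ 0.557 -0.245  0.015]
red [ 0.422 -0.167  0.015]
[ 221   28   37   46 1083] [238.7  49.7] [ 0.4674 -0.09    0.011 ]
[ 371   53   51   52 1621] [396.2  78.2] [ 0.6319 -0.1168  0.011 ]
[238 166  31  34 527] [252.9 183. ] [ 0.4822 -0.2296  0.011 ]
[ 429  183   51   34 1197] [454.9 199.2] [ 0.7188 -0.2486  0.011 ]
[128 234  22  51 561] [136.6 259.6] [ 0.3378 -0.3277  0.011 ]
[357 234  21  51 582] [368.9 259.9] [ 0.6268 -0.3275  0.011 ]
[ 179  293  317   17 4206] [347.7 302.3] [ 0.606  -0.3888  0.011 ]
```

View pics/w1.png

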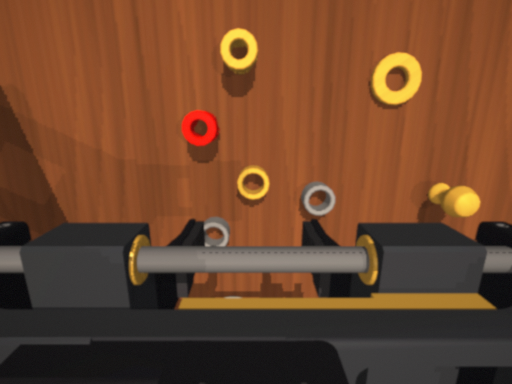

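The wrist view is clear. The spacer is at (253,183), directly under the gripper, with the grey rings at (215,233) and (318,198). The washer is at (397,79) and the bushing at (239,50). Now I'll descend and grip the spacer.

apply_moves(steps=[[[-0.2,0,6,0,0,0,0.4],[-0.2,0,11,0,0,0,0.4],[-0.2,0,14,0,0,0,0.4],[-0.2,0,15.9,0,0,0,0.4],[-0.2,0,15.9,0,0,0,0.4],[-0.2,0,15.9,0,0,0,-1],[-0.2,0,15.9,0,0,0,-1],[-0.2,0,15.9,0,0,0,-1],[-0.2,0,15.9,0,0,0,-1],[-0.2,0,15.9,0,0,0,-1]]])

```text
time_s: 2.52
position: [0.4823, -0.2302, 0.0151]
tcp_rot: [[0.0, 1.0, 0.001], [1.0, -0.0, -0.001], [-0.001, 0.001, -1.0]]
force: [-0.8, 0.0, 4.4]
opening: 0.4
grasp_force: 30.0
```

apply_moves(steps=[[[0,0,-5,0,0,0,-1],[0,0,-10,0,0,0,-1],[3,1,-15,0,0,0,-1],[8,2,-19,0,0,0,-1],[13.5,4,-20,0,0,0,-1],[19,5.5,-20.5,0,0,0,-1],[23,6.1,-20.5,0,0,0,-1],[23,6.1,-20.5,0,0,0,-1],[23,6.1,-20.5,0,0,0,-1],[23,6.1,-20.5,0,0,0,-1]]])

```text
time_s: 3.78
position: [0.5427, -0.0012, 0.2193]
tcp_rot: [[0.002, 1.0, -0.001], [1.0, -0.002, -0.0], [-0.0, -0.001, -1.0]]
force: [0.5, -0.2, -0.4]
opening: 0.404
grasp_force: 30.0
```

Run:
```python
from h import *
s=bot.read_state();m=bot.camera_model("wrist");im=bot.capture("wrist");cv2.imwrite("pics/w2.png",im)
print(s["position"],s["opening"],s["force"])
print("stem px pred",[ (lambda q:(q[:2]/q[2]).round(1))(m["intrinsics"]@(m["R"]@np.array(X)+m["t"])) for X in((.5425,.124,.153),(.5425,.124,.122),(.5425,.124,.085))])
```

```text
[ 0.54274926 -0.00121828  0.21929078] 0.40414482882247166 [ 0.45509289 -0.16436267 -0.38415187]
stem px pred [array([253.1,  36.4]), array([253.1,  47. ]), array([253. ,  56.6])]
```

View pics/w2.png

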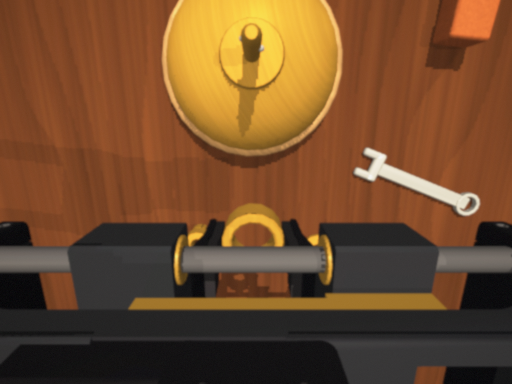

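The lid's stem tip is at about (251,28), the boss centre at about (252,53), and a pin end at about (262,47). The held spacer's rim front is at (253,205). I'll measure these.

Run:
```python
from h import *
im=cv2.imread("pics/w2.png");m=bot.camera_model("wrist")
P=lambda p,z:plane("wrist",p,z,m).round(4)
v=cv2.cvtColor(im,cv2.COLOR_BGR2HSV)
print("spacer col253 rows",[(r,v[r,253].tolist()) for r in range(198,222,2)])
print("spacer front y if row 205:",P((253,205),.2262))
for r in (203,205,207):print(r,P((253,r),.2262)[1]-.018)
print("tip",P((251,27),.153),"boss",P((252,52.5),.085))
cv2.imwrite("pics/w2c.png",cv2.resize(im[10:100,205:300],None,fx=6,fy=6,interpolation=cv2.INTER_CUBIC))
```

```text
spacer col253 rows [(198, [11, 180, 132]), (200, [11, 181, 131]), (202, [12, 182, 136]), (204, [17, 185, 168]), (206, [18, 191, 174]), (208, [19, 189, 174]), (210, [18, 189, 175]), (212, [18, 188, 167]), (214, [19, 191, 226]), (216, [21, 186, 245]), (218, [21, 188, 242]), (220, [21, 188, 242])]
spacer front y if row 205: [0.5424 0.0237 0.2262]
203 0.0069
205 0.0057
207 0.0046
tip [0.5412 0.1298 0.153 ] boss [0.5416 0.1274 0.085 ]
```

View pics/w2c.png

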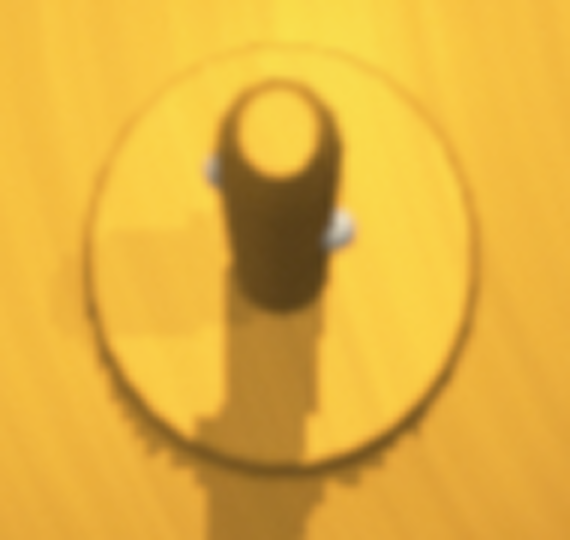

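Run:
```python
from h import *
m=bot.camera_model("wrist");P=lambda p,z:plane("wrist",p,z,m).round(4)
print("spacer y top/bot",P((253,213),.2262)[1]-.018,P((253,203),.2042)[1]-.018)
print("tip",P((251.5,31.7),.153),"boss",P((252.2,52.9),.085))
a,b=P((240.5,38),.122),P((262.2,48.3),.122);d=b-a
print("pin",a,b,(a+b)/2,np.hypot(*d[:2]),"ang",np.degrees(np.arctan2(d[1],d[0])))
im=cv2.imread("pics/w1.png")
g=brass(im);n,l,st,c=cv2.connectedComponentsWithStats(g);print(st[1:4])
```

```text
spacer y top/bot 0.0011999999999999997 0.0
tip [0.5415 0.1269 0.153 ] boss [0.5418 0.1271 0.085 ]
pin [0.5326 0.1305 0.122 ] [0.55  0.123 0.122] [0.5413  0.12675 0.122  ] 0.018947559209565833 ang -23.31770838675499
[[ 221   28   37   46 1083]
 [ 371   53   51   52 1621]
 [ 238  166   31   34  527]]
```

apply_moves(steps=[[[6,-0.1,0,0,0,0,-1],[11,-0.1,0,0,0,0,-1],[12.6,-0.1,1.5,0,0,0,-1],[12.6,-0.1,3,0,0,0,-1],[12.6,-0.1,4,0,0,0,-1],[12.6,-0.1,4,0,0,0,-1],[12.6,-0.1,4,0,0,0,-1]]])

```text
time_s: 4.7
position: [0.5424, 0.125, 0.1796]
tcp_rot: [[0.001, 1.0, 0.0], [1.0, -0.001, -0.0], [-0.0, 0.0, -1.0]]
force: [0.2, -0.1, -1.1]
opening: 0.397
grasp_force: 30.0
```

Run:
```python
from h import *
s=bot.read_state();print(s["position"],s["force"])
w=bot.capture("wrist");a=bot.capture("scene");b=bot.capture("side")
f=lambda i,k:cv2.resize(i,(400,300),interpolation=cv2.INTER_CUBIC)
cv2.imwrite("pics/d.png",np.hstack([f(w[170:290,173:333],0),np.vstack([f(a[120:240,270:430],0)])]))
cv2.imwrite("pics/d.png",np.vstack([cv2.imread("pics/d.png"),np.hstack([f(b[120:240,100:260],0),f(w,0)])]))
```

```text
[0.54241029 0.12504708 0.17961695] [ 0.18152482 -0.10257958 -1.06026603]
```

View pics/d.png

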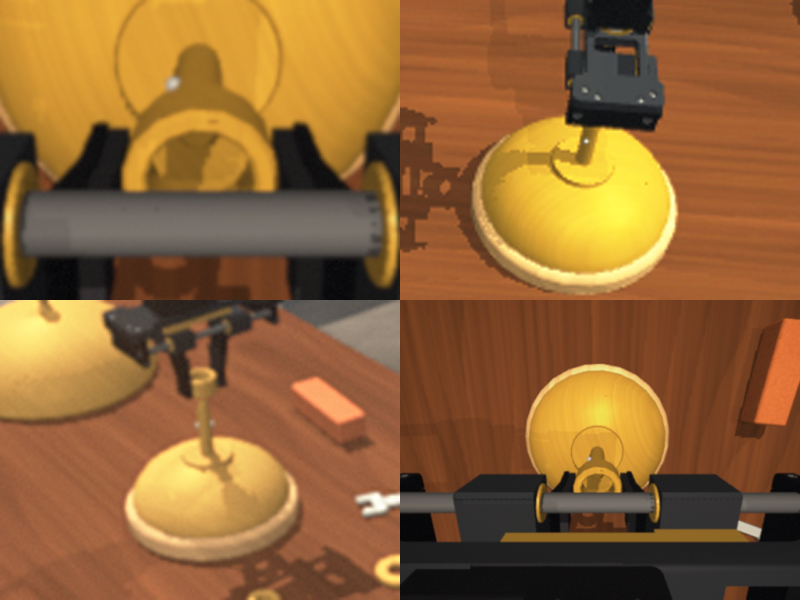

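The spacer is centred over the stem in all views: in the wrist crop, the ring and the stem are both at about x=199. I'll lower it.

apply_moves(steps=[[[0,-0.03,1,0,0,0,-1],[0,-0.03,2,0,0,0,-1],[0,-0.03,3,0,0,0,-1],[0,-0.03,3.6,0,0,0,-1],[0,-0.03,4.2,0,0,0,-1],[0,-0.03,4.7,0,0,0,-1],[0,-0.03,4.7,0,0,0,-1]]])

```text
time_s: 5.72
position: [0.5415, 0.126, 0.1322]
tcp_rot: [[0.0, 1.0, -0.001], [1.0, -0.0, -0.0], [-0.0, -0.001, -1.0]]
force: [0.5, -0.7, -0.8]
opening: 0.408
grasp_force: 30.0
```

apply_moves(steps=[[[0,0,0.5,0,0,0,-1],[0,0,1,0,0,0,-1],[0,0,1.6,0,0,0,-1],[0,0,2.2,0,0,0,-1],[0,0,2.6,0,0,0,-1],[0,0,3.0,0,0,0,-1],[0,0,3.0,0,0,0,-1]]])

```text
time_s: 6.6
position: [0.5415, 0.126, 0.1022]
tcp_rot: [[0.0, 1.0, -0.001], [1.0, -0.0, -0.0], [-0.0, -0.001, -1.0]]
force: [-0.9, 0.1, -0.9]
opening: 0.404
grasp_force: 30.0
```

apply_moves(steps=[[[0,0,0.15,0,0,0,-1],[0,0,0.15,0,0,0,0.2],[0,0,0.15,0,0,0,0.2],[0,0,0.15,0,0,0,0.2],[0,0,0.15,0,0,0,0.2],[0,0,-2,0,0,0,0.2],[0,0,-6,0,0,0,0.4],[0,0,-10.5,0,0,0,0.4],[-6,2,-10.5,0,0,0,0.4],[-12,4,-10.5,0,0,0,0.4],[-18,6,-10.5,0,0,0,0.4],[-21,8,-9,0,0,0,0.4],[-24.4,9.2,-6,0,0,0,0.5],[-24.4,9.2,-6,0,0,0,0.5],[-24.4,9.2,-6,0,0,0,0.5]]])

```text
time_s: 8.48
position: [0.6333, -0.1175, 0.1625]
tcp_rot: [[0.0, 1.0, -0.001], [1.0, -0.0, 0.001], [0.001, -0.001, -1.0]]
force: [-0.0, 0.4, 0.4]
opening: 0.75
grasp_force: 0.0
```

Run:
```python
from h import *
s=bot.read_state();m=bot.camera_model("wrist");im=bot.capture("wrist");cv2.imwrite("pics/w3.png",im)
a=bot.capture("scene");cv2.imwrite("pics/a3.png",a)
print(s["position"],s["opening"])
n,l,st,c=cv2.connectedComponentsWithStats(brass(im))
for k in range(1,n):
  if st[k,4]>150:
    q=st[k,:2]+st[k,2:4]/2-.5; print(st[k],plane("wrist",q,.006,m).round(4))
f=lambda i:cv2.resize(i,(400,300),interpolation=cv2.INTER_CUBIC)
cv2.imwrite("pics/e.png",np.hstack([f(im),f(a[120:240,270:430])]))
```

```text
[ 0.63327986 -0.1174709   0.16246624] 0.7495428755246493
[  82    0  137   29 2671] [0.5327 0.05   0.006 ]
[  74  146   48   36 1289] [ 0.4604 -0.0963  0.006 ]
[ 232  159   46   45 1246] [ 0.6345 -0.1161  0.006 ]
[120 235  24  50 618] [ 0.4848 -0.2141  0.006 ]
[363 235  23  50 598] [ 0.7802 -0.214   0.006 ]
[ 187  273  316   37 4752] [ 0.748 -0.258  0.006]
```

View pics/e.png

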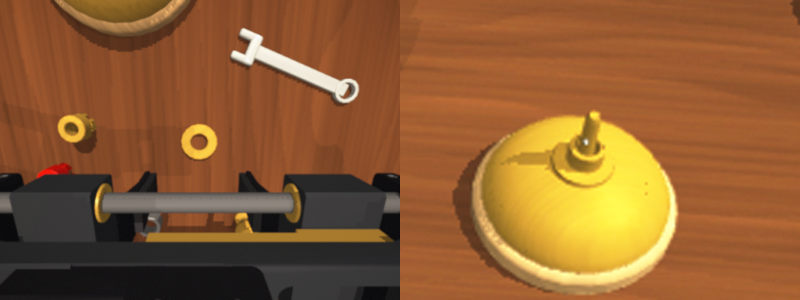

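The spacer sits on the boss around the stem. The washer is at (199,142) in the left half of the picture, under the gripper.

apply_moves(steps=[[[0.1,0.1,6,0,0,0,0.6],[0.1,0.1,11,0,0,0,0.6],[0.1,0.1,13.8,0,0,0,0.6],[0.1,0.1,15,0,0,0,0.6],[0.1,0.1,15,0,0,0,0.6],[0.1,0.1,15,0,0,0,-1],[0.1,0.1,15,0,0,0,-1],[0.1,0.1,15,0,0,0,-1],[0.1,0.1,15,0,0,0,-1]]])

```text
time_s: 9.7
position: [0.6352, -0.1171, 0.0135]
tcp_rot: [[0.0, 1.0, 0.001], [1.0, -0.0, -0.0], [-0.0, 0.001, -1.0]]
force: [0.3, 0.9, 5.5]
opening: 0.579
grasp_force: 30.0
```

apply_moves(steps=[[[0,0,-5,0,0,0,-1],[0,0,-10,0,0,0,-1],[2,-2,-15,0,0,0,-1],[6,-5,-19,0,0,0,-1],[11.7,-8,-20.5,0,0,0,-1],[11.7,-9.4,-20.5,0,0,0,-1],[11.7,-9.4,-20.5,0,0,0,-1],[11.7,-9.4,-20.5,0,0,0,-1]]])

```text
time_s: 10.7
position: [0.5415, -0.0006, 0.2173]
tcp_rot: [[0.001, 1.0, 0.001], [1.0, -0.001, -0.0], [-0.0, 0.001, -1.0]]
force: [0.1, 0.2, -1.2]
opening: 0.577
grasp_force: 30.0
```

Run:
```python
from h import *
s=bot.read_state();m=bot.camera_model("wrist");im=bot.capture("wrist");cv2.imwrite("pics/w4.png",im)
p=s["position"];print(p,s["opening"],s["force"])
v=cv2.cvtColor(im,cv2.COLOR_BGR2HSV)
for r in range(186,232,2):print(r,v[r,253].tolist(),end=" ")
zb=p[2]-.0135
for r in range(196,222,4):print("\n",r,"top",plane("wrist",(253,r),zb+.008,m)[1]-.026-p[1],"bot",plane("wrist",(253,r),zb,m)[1]-.026-p[1])
```

```text
[ 0.54154772 -0.00061681  0.21734537] 0.5770138524611843 [ 0.12953052  0.17669581 -1.15876037]
186 [11, 178, 133] 188 [11, 180, 132] 190 [11, 182, 132] 192 [11, 182, 132] 194 [16, 184, 155] 196 [18, 192, 193] 198 [20, 189, 237] 200 [20, 189, 238] 202 [20, 190, 239] 204 [20, 188, 240] 206 [20, 188, 239] 208 [20, 189, 238] 210 [20, 189, 238] 212 [20, 186, 239] 214 [20, 188, 236] 216 [19, 192, 219] 218 [15, 184, 144] 220 [11, 182, 132] 222 [11, 178, 133] 224 [11, 180, 133] 226 [11, 180, 132] 228 [11, 178, 133] 230 [11, 180, 133] 
 196 top 0.0005519669538324352 bot -0.0017236532339727172

 200 top -0.0018753233243652574 bot -0.004275160492423924

 204 top -0.004321718371217603 bot -0.00684675020921609

 208 top -0.00678744463322212 bot -0.009438660419283611

 212 top -0.009272732149795517 bot -0.012051132934348287

 216 top -0.011777814624816372 bot -0.014684413418123212

 220 top -0.014302929499884232 bot -0.017338751463320947
```

apply_moves(steps=[[[6,0,0,0,0,0,-1],[11.5,0,0,0,0,0,-1],[12.7,0,1,0,0,0,-1],[12.7,0,3,0,0,0,-1],[12.7,0,4,0,0,0,-1],[12.7,0,5,0,0,0,-1],[12.7,0,6,0,0,0,-1],[12.7,0,7,0,0,0,-1],[12.7,0,7,0,0,0,-1]]])

```text
time_s: 11.88
position: [0.5401, 0.1268, 0.1467]
tcp_rot: [[0.0, 1.0, -0.002], [1.0, -0.0, -0.0], [-0.0, -0.002, -1.0]]
force: [-0.2, -0.4, -1.1]
opening: 0.584
grasp_force: 30.0
```

apply_moves(steps=[[[0,0,0.4,0,0,0,-1],[0,0,0.8,0,0,0,-1],[0,0,1.2,0,0,0,-1],[0,0,1.6,0,0,0,-1],[0,0,2.0,0,0,0,-1],[0,0,2.4,0,0,0,-1],[0,0,2.4,0,0,0,-1]]])

```text
time_s: 12.75
position: [0.5404, 0.127, 0.1231]
tcp_rot: [[0.0, 1.0, -0.001], [1.0, -0.0, -0.0], [-0.0, -0.001, -1.0]]
force: [0.4, -0.8, -0.9]
opening: 0.577
grasp_force: 30.0
```

apply_moves(steps=[[[0,0.1,0.12,0,0,0,-1],[0,0.1,0.12,0,0,0,0.5],[0,0.1,0.12,0,0,0,0.5],[0,0.1,0.12,0,0,0,0.5],[0,0.1,0.12,0,0,0,0.5],[0,0.1,-2,0,0,0,0.5],[0,0.1,-6,0,0,0,0.5],[0,0,-10,0,0,0,0.5],[-6,-2,-10,0,0,0,0.4],[-12,-4,-10,0,0,0,0.4],[-16,-5.5,-10,0,0,0,0.4],[-17,-7.5,-8,0,0,0,0.4],[-17,-7.5,-6,0,0,0,0.4],[-17,-7.5,-6,0,0,0,0.4]]])

```text
time_s: 14.5
position: [0.4645, -0.0429, 0.1827]
tcp_rot: [[0.001, 1.0, -0.003], [1.0, -0.001, 0.001], [0.001, -0.003, -1.0]]
force: [-0.3, 0.8, -0.2]
opening: 0.703
grasp_force: 0.0
```

Run:
```python
from h import *
s=bot.read_state();m=bot.camera_model("wrist");im=bot.capture("wrist");cv2.imwrite("pics/w5.png",im)
a=bot.capture("scene")
print(s["position"],s["opening"])
n,l,st,c=cv2.connectedComponentsWithStats(brass(im))
for k in range(1,n):
  if st[k,4]>150: print(st[k],plane("wrist",c[k],.0165,m).round(4))
f=lambda i:cv2.resize(i,(400,300),interpolation=cv2.INTER_CUBIC)
q=(m["intrinsics"]@(m["R"]@np.array([.466,-.093,.0165])+m["t"]));q=(q[:2]/q[2]).astype(int);print(q)
x,y=max(q[0]-32,0),max(q[1]-24,0);print(x,y)
cv2.imwrite("pics/e2.png",np.hstack([f(im[y:y+48,x:x+64]),f(a[120:240,270:430])]))
```

```text
[ 0.4645416  -0.04293     0.18271055] 0.7031087432180511
[  235     0   202   114 17831] [0.5447 0.0971 0.0165]
[230  19  14  43 173] [0.4459 0.1028 0.0165]
[242 204  30  37 783] [ 0.4681 -0.0959  0.0165]
[128 234  22  51 566] [ 0.3171 -0.1451  0.0165]
[357 234  22  51 593] [ 0.6098 -0.1451  0.0165]
[ 179  293  317   17 4155] [ 0.5858 -0.2069  0.0165]
[254 220]
222 196
```

View pics/e2.png

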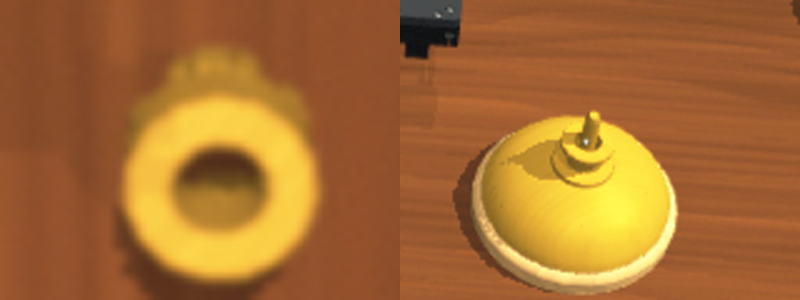

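The washer sits on the spacer. In the close crop, the bushing's top face centre is at (221,187), and one tooth faces almost straight up at (213,62). That puts the slots near +48° and -42° in world. The pin is near -23°, so the bushing needs about +19° counter-clockwise seen from above, which is tool rz of about -19.

Run:
```python
from h import *
m=bot.camera_model("wrist");s=bot.read_state()
print(plane("wrist",(257.4,225.9),.033,m)-s["position"],s["joint_positions"])
for X in ((.466,-.093,0),(.4675,-.0935,0)):
  c=np.array(X)
  for d in (0,90): 
    t=np.radians(d);q=m["intrinsics"]@(m["R"]@(c+[.018*np.cos(t),.018*np.sin(t),0])+m["t"]);q=q[:2]/q[2];print((q-[222,196])*6.25)
```

```text
[ 0.00487425 -0.05071315 -0.15093092] [-1.89891977e+01  2.26729202e+01  1.07120695e+02  1.29544178e-03
  5.01700148e+01 -1.90017445e+01]
[282.41229535 122.31701701]
[193.84888303  37.55278828]
[289.75995657 124.63982373]
[201.32954839  39.93914847]
```

apply_moves(steps=[[[-5.05,0.4,0,0,0,0,0.5],[-5.05,0.4,6,0,0,0,0.5],[-5.05,0.4,11,0,0,0,0.5],[-5.05,0.4,14.5,0,0,0,0.5],[-5.05,0.4,16.1,0,0,0,0.5],[-5.05,0.4,16.1,0,0,0,0.5],[-5.05,0.4,16.1,0,0,0,-1],[-5.05,0.4,16.1,0,0,0,-1],[-5.05,0.4,16.1,0,0,0,-1],[-5.05,0.4,16.1,0,0,0,-1],[-5.05,0.4,16.1,0,0,0,-1]]])

```text
time_s: 15.98
position: [0.4695, -0.0935, 0.0231]
tcp_rot: [[-0.0, 1.0, 0.0], [1.0, 0.0, -0.0], [-0.0, 0.0, -1.0]]
force: [-1.5, 0.7, 5.7]
opening: 0.405
grasp_force: 30.0
```

apply_moves(steps=[[[0,0,-5,0,0,0,-1],[0,0,-10,0,0,0,-1],[2,2,-15,0,0,0,-1],[6,5,-19,0,0,0,-1],[9.3,7.2,-20.5,0,0,0,-1],[9.3,7.2,-20.5,0,0,0,-1],[9.3,7.2,-20.5,0,0,0,-1],[9.3,7.2,-20.5,0,0,0,-1]]])

```text
time_s: 16.98
position: [0.5402, -0.0011, 0.2263]
tcp_rot: [[0.001, 1.0, -0.003], [1.0, -0.001, 0.0], [0.0, -0.003, -1.0]]
force: [-0.1, -1.0, -2.2]
opening: 0.405
grasp_force: 30.1
```

Run:
```python
from h import *
s=bot.read_state();m=bot.camera_model("wrist");im=bot.capture("wrist");cv2.imwrite("pics/w6.png",im)
p=s["position"];print(p,s["opening"],s["force"])
zb=p[2]-.0231
for r in range(190,232,2):print(r,cv2.cvtColor(im,cv2.COLOR_BGR2HSV)[r,253].tolist(),"top",round(plane("wrist",(253,r),zb+.033,m)[1]-.018-p[1],4),"bot",round(plane("wrist",(253,r),zb,m)[1]-.018-p[1],4))
print(m["intrinsics"]@(m["R"]@np.array([p[0],p[1],zb+.033])+m["t"]))
f=lambda i:cv2.resize(i,(480,400),interpolation=cv2.INTER_CUBIC)
cv2.imwrite("pics/g.png",np.vstack([cv2.resize(im[165:265,193:313],(480,400),interpolation=2),]))
cv2.imwrite("pics/g2.png",cv2.resize(im[0:100,193:313],(480,400),interpolation=2))
```

```text
[ 0.54022828 -0.00112285  0.22631536] 0.40503870783559215 [-0.11777714 -1.00313726 -2.23088626]
190 [11, 181, 138] top 0.0162 bot 0.0076
192 [11, 181, 138] top 0.0151 bot 0.0063
194 [11, 176, 138] top 0.014 bot 0.0049
196 [11, 179, 138] top 0.0129 bot 0.0036
198 [11, 177, 138] top 0.0118 bot 0.0022
200 [11, 182, 139] top 0.0107 bot 0.0009
202 [16, 186, 158] top 0.0096 bot -0.0005
204 [19, 191, 170] top 0.0085 bot -0.0018
206 [19, 186, 173] top 0.0074 bot -0.0032
208 [18, 191, 187] top 0.0063 bot -0.0046
210 [18, 191, 170] top 0.0052 bot -0.006
212 [18, 188, 168] top 0.0041 bot -0.0074
214 [18, 188, 172] top 0.003 bot -0.0087
216 [18, 188, 172] top 0.0018 bot -0.0101
218 [18, 192, 181] top 0.0007 bot -0.0115
220 [20, 188, 241] top -0.0005 bot -0.013
222 [21, 188, 242] top -0.0016 bot -0.0144
224 [20, 187, 241] top -0.0028 bot -0.0158
226 [20, 187, 240] top -0.0039 bot -0.0172
228 [20, 188, 239] top -0.0051 bot -0.0186
230 [20, 190, 238] top -0.0062 bot -0.0201
[39.25644502 38.63131002  0.15465222]
```

View pics/g.png

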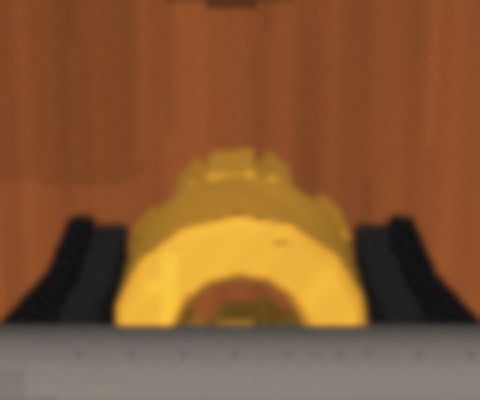

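The bushing is held centred: its rim is at (240,270) and the front tooth is at about (235,165), with slots beside it near ±45°. I'll go above the stem with a pre-turn of 10°.

apply_moves(steps=[[[6,0.1,0,0,0,0,-1],[11,0.1,0,0,0,-5,-1],[12.8,0.1,1.5,0,0,-10,-1],[12.8,0.1,3,0,0,-10,-1],[12.8,0.1,3.8,0,0,-10,-1],[12.8,0.1,3.8,0,0,-10,-1],[12.8,0.1,3.8,0,0,-10,-1]]])

```text
time_s: 17.9
position: [0.5432, 0.1266, 0.1898]
tcp_rot: [[-0.172, 0.985, 0.001], [0.985, 0.172, -0.0], [-0.0, 0.001, -1.0]]
force: [0.4, 0.1, -2.0]
opening: 0.406
grasp_force: 30.1
```

Run:
```python
from h import *
for i in range(3):
  s=bot.read_state();print(s["position"],s["force"],s["moment"]);im=bot.capture(["scene","side","wrist"][i]);cv2.imwrite("pics/h%d.png"%i,im)
f=lambda i:cv2.resize(i,(400,300),interpolation=2)
a=cv2.imread("pics/h1.png");cv2.imwrite("pics/h.png",np.hstack([f(a[140:215,130:230]),f(im[170:260,193:313])]))
```

```text
[0.54317263 0.12655886 0.18978626] [ 0.38191306  0.12192107 -1.95855126] [ 0.03822225 -0.06553393 -0.01895813]
[0.54324516 0.12676316 0.18999131] [ 0.93343616  0.15450442 -1.42740243] [-0.02907466 -0.00032435  0.04723884]
[0.54321924 0.12693694 0.19007419] [ 0.49790672 -0.14733665 -1.48030342] [ 0.02468881 -0.02407762 -0.04640439]
```

View pics/h.png

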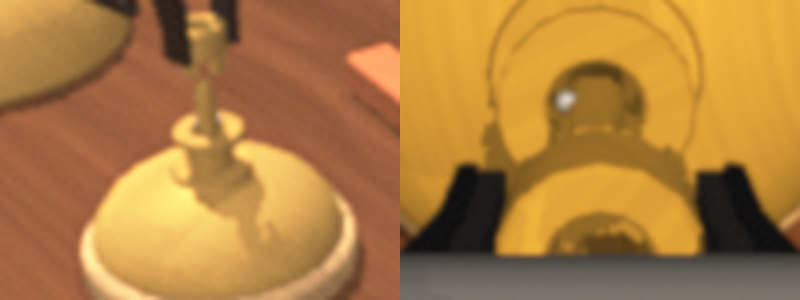

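apply_moves(steps=[[[0.06,-0.1,0,0,0,0,-1],[0.06,-0.1,0.8,0,0,0,-1],[0.06,-0.1,1.2,0,0,0,-1],[0.06,-0.1,1.6,0,0,0,-1],[0.06,-0.1,2.0,0,0,0,-1],[0.06,-0.1,2.0,0,0,0,-1]]])

```text
time_s: 18.8
position: [0.5413, 0.1279, 0.1691]
tcp_rot: [[-0.174, 0.985, -0.001], [0.985, 0.174, -0.0], [0.0, -0.001, -1.0]]
force: [0.3, -0.1, -2.5]
opening: 0.401
grasp_force: 30.1
```

apply_moves(steps=[[[0,0,0.4,0,0,0,-1],[0,0,0.8,0,0,0,-1],[0,0,1.2,0,0,0,-1],[0,0,1.6,0,0,0,-1],[0,0,1.6,0,0,0,-1]]])

```text
time_s: 19.42
position: [0.5413, 0.1279, 0.1531]
tcp_rot: [[-0.174, 0.985, -0.001], [0.985, 0.174, -0.0], [0.0, -0.001, -1.0]]
force: [-0.1, 0.1, -2.2]
opening: 0.408
grasp_force: 30.1
```

apply_moves(steps=[[[0,0,0.2,0,0,0,-1],[0,0,0.4,0,0,0,-1],[0,0,0.5,0,0,0,-1],[0,0,0.6,0,0,0,-1],[0,0,0.6,0,0,0,-1]]])

```text
time_s: 20.05
position: [0.5416, 0.1279, 0.1475]
tcp_rot: [[-0.174, 0.985, -0.0], [0.985, 0.174, -0.0], [0.0, -0.0, -1.0]]
force: [0.3, 0.4, -2.0]
opening: 0.401
grasp_force: 30.1
```

apply_moves(steps=[[[0,0,0.07,0,0,0,-1],[0,0,0.15,0,0,0,-1],[0,0,0.15,0,0,0,-1],[0,0,0.15,0,0,0,-1]]])

```text
time_s: 20.55
position: [0.5416, 0.1279, 0.1461]
tcp_rot: [[-0.174, 0.985, 0.0], [0.985, 0.174, -0.0], [-0.0, 0.0, -1.0]]
force: [1.0, -0.6, -2.7]
opening: 0.4
grasp_force: 30.1
```

apply_moves(steps=[[[0,0,0.05,0,0,0,-1],[0,0,0.1,0,0,0,-1],[0,0,0.15,0,0,0,-1],[0,0,0.15,0,0,0,-1]]])

```text
time_s: 21.05
position: [0.5415, 0.1279, 0.1445]
tcp_rot: [[-0.174, 0.985, -0.0], [0.985, 0.174, -0.0], [0.0, -0.0, -1.0]]
force: [-0.4, 0.3, -1.6]
opening: 0.404
grasp_force: 30.1
```

apply_moves(steps=[[[0,0,0.05,0,0,0,-1],[0,0,0.1,0,0,0,-1],[0,0,0.15,0,0,0,-1],[0,0,0.15,0,0,0,-1]]])

```text
time_s: 21.55
position: [0.5415, 0.128, 0.143]
tcp_rot: [[-0.174, 0.985, -0.0], [0.985, 0.174, 0.0], [0.0, -0.0, -1.0]]
force: [0.7, 0.1, -2.3]
opening: 0.405
grasp_force: 30.1
```

There's no contact resistance 4.5 mm below the pin top, so the pre-turn seems to have put the slots on the pin already. I'll carry on gently.

apply_moves(steps=[[[0,0,0.1,0,0,0,-1],[0,0,0.2,0,0,0,-1],[0,0,0.3,0,0,0,-1],[0,0,0.3,0,0,0,-1]]])

```text
time_s: 22.05
position: [0.5415, 0.128, 0.1399]
tcp_rot: [[-0.174, 0.985, -0.0], [0.985, 0.174, 0.0], [0.0, -0.0, -1.0]]
force: [-0.5, 0.1, -2.4]
opening: 0.401
grasp_force: 30.1
```

apply_moves(steps=[[[0,0,0.1,0,0,0,-1],[0,0,0.2,0,0,0,-1],[0,0,0.2,0,0,0,-1]]])

```text
time_s: 22.42
position: [0.5415, 0.128, 0.1379]
tcp_rot: [[-0.174, 0.985, -0.0], [0.985, 0.174, 0.0], [0.0, -0.0, -1.0]]
force: [0.1, 0.3, -2.0]
opening: 0.401
grasp_force: 30.1
```

apply_moves(steps=[[[0,0,0.05,0,0,0,-1],[0,0,0.1,0,0,0,-1],[0,0,0.1,0,0,0,-1]]])

```text
time_s: 22.8
position: [0.5416, 0.128, 0.1373]
tcp_rot: [[-0.174, 0.985, 0.0], [0.985, 0.174, 0.0], [-0.0, 0.0, -1.0]]
force: [-1.2, -0.5, -0.1]
opening: 0.406
grasp_force: 30.0
```

apply_moves(steps=[[[0,0,0.05,0,0,0,-1],[0,0,0.1,0,0,0,-1],[0,0,0.1,0,0,0,-1]]])

```text
time_s: 23.18
position: [0.5416, 0.128, 0.1364]
tcp_rot: [[-0.174, 0.985, 0.0], [0.985, 0.174, -0.0], [-0.0, 0.0, -1.0]]
force: [-1.6, -0.3, 5.0]
opening: 0.402
grasp_force: 30.0
```

The bushing reached the washer at the expected height, with 5 N of contact. I'll ease off, let go, rise and verify.

apply_moves(steps=[[[0,0,-0.08,0,0,0,-1],[0,0,-0.08,0,0,0,0.2],[0,0,-0.08,0,0,0,0.2],[0,0,-0.08,0,0,0,0.2],[0,0,-0.08,0,0,0,0.2],[0,0,-2,0,0,0,0.2],[0,0,-6,0,0,0,0.4],[0,0,-10,0,0,0,0.4],[-6,0,-11,0,0,0,0.4],[-12,0,-11,0,0,0,0.4],[-15,0,-11,0,0,0,0.4],[-15,0,-11,0,0,0,0.4]]])

```text
time_s: 24.68
position: [0.5681, -0.022, 0.246]
tcp_rot: [[-0.17, 0.985, 0.001], [0.985, 0.17, -0.0], [-0.0, 0.001, -1.0]]
force: [-0.2, 1.0, 0.2]
opening: 0.701
grasp_force: 0.0
```

Run:
```python
from h import *
m=bot.camera_model("wrist");s=bot.read_state();print(s["position"],s["opening"])
w=bot.capture("wrist");a=bot.capture("scene");b=bot.capture("side")
for n,i in zip("wsb",(w,a,b)):cv2.imwrite(f"pics/f_{n}.png",i)
# profile of brass width vs height along the stem axis in the side/scene views (before/after)
for n,im,old in(("side",b,"pics/b.png"),("scene",a,"pics/a.png")):
  mm=bot.camera_model(n);o=cv2.imread(old).astype(int)
  df=(np.abs(im.astype(int)-o).sum(2)>60)
  for z in np.arange(.085,.16,.006):
    q=mm["intrinsics"]@(mm["R"]@np.array([.542,.1275,z])+mm["t"]);q=(q[:2]/q[2])
    c,r=q.round().astype(int);print(n,round(z,3),(c,r),"changed","".join(".#"[int(v)] for v in df[r,c-14:c+15]),"dark?",im[r,c].tolist())
  # other things moved?
```

```text
[ 0.56811919 -0.0220045   0.24599811] 0.7010568099520024
side 0.085 (np.int64(182), np.int64(181)) changed ........#####.....#######.... dark? [66, 126, 168]
side 0.091 (np.int64(182), np.int64(179)) changed ........#####....######...... dark? [66, 122, 164]
side 0.097 (np.int64(181), np.int64(177)) changed ........######....####....... dark? [68, 130, 172]
side 0.103 (np.int64(181), np.int64(175)) changed .......####.#...#.######..... dark? [71, 131, 176]
side 0.109 (np.int64(181), np.int64(174)) changed ......#####......#........... dark? [66, 125, 167]
side 0.115 (np.int64(181), np.int64(172)) changed ......####..........####..... dark? [67, 124, 164]
side 0.121 (np.int64(181), np.int64(170)) changed .......###.##.....#.####..... dark? [64, 120, 163]
side 0.127 (np.int64(181), np.int64(168)) changed .................##.##....... dark? [66, 122, 164]
side 0.133 (np.int64(180), np.int64(166)) changed ............................. dark? [71, 133, 180]
side 0.139 (np.int64(180), np.int64(165)) changed ..........########........... dark? [89, 169, 227]
side 0.145 (np.int64(180), np.int
[... 895 characters left out ...]
np.int64(345), np.int64(175)) changed ...########..#..#######...... dark? [39, 104, 138]
scene 0.127 (np.int64(346), np.int64(173)) changed ...########...###.####....... dark? [52, 160, 215]
scene 0.133 (np.int64(346), np.int64(171)) changed ....##############........... dark? [67, 229, 254]
scene 0.139 (np.int64(347), np.int64(170)) changed ....#####.#####.............. dark? [46, 147, 199]
scene 0.145 (np.int64(347), np.int64(168)) changed ......##..#......#####....... dark? [44, 141, 188]
scene 0.151 (np.int64(347), np.int64(167)) changed .................#####....... dark? [60, 201, 245]
scene 0.157 (np.int64(348), np.int64(165)) changed ......######....#####........ dark? [63, 223, 253]
```

The force trace gives three signs that the bushing is home:
- It moved freely past the pin.
- It made contact at foot height 0.114 m, the seated height.
- The silhouette then stayed consistent with a top at about 0.148 m.

The arm is clear, so I'm handing in.

```bash
python3 -c "
from rig import bot
print(bot.hand_in())"
```

```text
the job is handed in; nothing more can be done
None
```

I threaded the spacer, washer and bushing in order, seated the bushing on the washer (about 5 N read at contact) and handed in after about 25 s; seating is judged from the force and height readings, no verdict came back, the slots needed no search after the 10° pre-turn, and I viewed 11 pictures, one over the limit of 10.

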